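Clamp a pasta box under the lidding press

ROBOT

A 6-joint arm with a two-finger parallel gripper is mounted at the origin on the work surface. World frame = base frame: x ahead of the robot, y to its left, z up, the work surface at z = 0. Lengths are in mm, angles in rad, forces in N, time in s.
With the tool pointing down it reaches from about 275 to 825 mm from the base axis. Payload 5.2 kg.
Tool frame: the origin (TCP) lies at the very end of the fingers, on their centre line; the grasp point (between the pads) lies 19 mm behind it; z points along the fingers, y is the direction in which the jaws open and shut (so a half turn about z gives the same grasp; the last joint's range is limited). The gripper opens to 93 mm and grips with 3 to 60 N. Pads are 15 mm wide; open, the fingers measure 128 mm over their backs; the gripper's body (75 mm by 188 mm) begins 65 mm behind the grasp point.
Start: joints at [1.022, 0.259, 1.535, -0, 1.348, -0.203], TCP at [186.4, 517.455, 187.553] pointing down, gripper open.
Joint ranges: [-3.14, 3.14], [-0.91, 2.08], [0.19, 2.58], [-1.22, 4.36], [0.22, 2.71], [-3.12, 3.12]. Speed limits (rad/s): [2.57, 2.57, 3.14, 3.14, 3.14, 3.14].

INTERFACE

Orientations are given as [roll, pitch, yaw] about the fixed x, y, z axes, in that order (R = Rz(yaw) Ry(pitch) Rx(roll)).
In Python, from bench import robot gives the robot as it stands. The module is installed in compiled form; this text tells all that it offers. Calls block until the motion is done:
- robot.move_ptp(position, orientation): joint-space move of the TCP to a pose.
- robot.move_linear(position, ori=None, speed=150, f_stop=None): straight line of the TCP; ori=None keeps the orientation; speed is the mean speed in mm/s. With f_stop (N) it stops when the force on the tool has changed by that much, and returns True; else False.
- robot.move_j(angles): joint-space move.
- robot.move_gripper(opening): opening from 0.0 (shut) to 1.0 (fully open); the grip force is fixed at half the most; returns when the fingers have stopped.
- robot.sleep(seconds).
- robot.inverse_kinematics(position, orientation): joint angles nearest the present ones, or None.
- robot.get_image(name): name is "scene" or "side" or "wrist"; returns a dict with "img" (420x560x3 uint8, blue, green, red), "fovy" (degrees; the focal length in pixels is half the picture's height over the tangent of half this angle, whatever the lens; pixels are square), "cx", "cy" (the principal point, pixels), "k1" (the pictures are not rectified: a ray, as slopes to the right and down, at radius r is drawn at 1 + k1 r^2 times it, then the intrinsics apply), "eye" and "orientation" of the camera in the world. Camera axes: x right, y down, z forward; pixel columns grow to the right and rows downward; lengths in mm; the calibration is good to about 2 mm. A picture is of the moment at which its call begins. There is no depth.
A pose or a line that the arm cannot do raises robot.MotionError and nothing moves.
- robot.hand_in(): hands the job in, once; it reports no verdict.
Readings, each from a call of its own:
- robot.current_t(): time.
- robot.current_qpos(): joint angles.
- robot.current_joint_vel(): joint speeds.
- robot.current_joint_efforts(): joint torques, N m.
- robot.current_tcp_pos(): TCP position.
- robot.current_eef_rot(): TCP orientation.
- robot.current_contact_force(): force on the tool from outside, world axes, zero at the start.
- robot.current_ft_torque(): the same for the moment, N m.
- robot.current_gripper_width(): opening from 0.0 (shut) to 1.0 (fully open).
Only numpy, scipy, OpenCV 4.12 (cv2) and the standard library are available. Lean on these libraries where they do the work, as an engineer would, in place of code of your own. Each camera call takes 0.05 s, during which the arm holds its last target. There are 200 camera calls.

TASK

Slide the closed wooden pasta box along the bed of the green press until it sits flush against both the back stop and the long side fence. Then push the press knob down past the first two notches to the third (the red mark on the gauge), and no further, so that the pad clamps the lid. Finish while still holding the knob down there, because it springs up if let go; leave the other things on the table where they are.

Things in the scene. Friction and masses are not known exactly. Their poses are not given: they have to be found in the camera images.
- press: Green bench press fixed to the table. Origin on the table surface straight below the plunger's axis; x points from the open front to the column at the back, y left to the fence, z up. Aluminium bed 12 mm thick, x -250 to 170, y -210 to 90 mm. Guide arm 56 mm wide at z 128 to 150 mm, from x = -15 mm back to the column (x 90 to 150 mm)
- stop_corner (a point): Inner corner where the faces of the two steel stops meet, on the bed, at (35, 45, 12) mm of the press; axes as the press. Back stop: face at press x = 35 mm, y -50 to 50. Side fence: face at y = 45 mm, 12 mm thick, x -200 to 35. Both stand 28 mm above the bed. The box is home when its box_corner lies here
- red_mark (a point): Wide red mark (notch 3) on the white gauge plate that stands on the guide arm at press x = 62 mm, 36 mm wide, up to z = 240 mm; black marks above it, 20 mm apart, show rest, notch 1 and notch 2. A red pointer on the plunger moves along it
- pasta_box: Closed light wooden box, 120 (x) x 90 (y) x 45 mm tall, 0.2 to 0.45 kg, sliding easily, dark line round it, yellow label on top. Starts loose on the bed, short of both stops, turned up to 0.3 rad from the press. Origin at the centre of its underside, x along its 120 mm side towards the back stop. At home its centre is at x = -25, y = 0 mm of the press
- box_corner (a point): Bottom corner of the box (+60, +45 mm in the box's frame) that belongs in the corner of the stops.
- knob: Dark wooden knob on top of the plunger, 40 mm across, 22 mm tall; origin at the centre of its underside, 230 mm above the table at rest. Push it straight down.
- knob_top (a point): Centre of the knob's flat top, 252 mm above the table at rest; goes down with the plunger.
- plunger (a joint): Plunger travel in m, 0 at the top, growing downwards; notches felt at 0.020, 0.040 and 0.060 (third: knob top 192 mm above the table); hard stop at 0.076. A spring always returns it to 0. It needs about 5 N to start, 8 N at 0.040 and 14 N at the third notch with the box under the pad, give or take 2 N around the notches
- pad_face: Black round rubber pad under the plunger, 48 mm across, 8 mm thick, origin at the centre of its underside, 107 mm above the table at rest. It is sprung: it meets the box lid (57 mm above the table) at 0.050 of plunger travel and then gives.
- ravioli_stamp: Bystander, to be left alone: ravioli stamp, brass disc 56 mm across with a turned dark wooden handle, 84 mm tall. Origin at the centre of its underside.
- sauce_jar: Bystander, to be left alone: amber glass jar with a brass lid, 64 mm across, 85 mm tall. Origin at the centre of its underside.
- flour_bowl: Bystander, to be left alone: white ceramic bowl, 120 mm across, 50 mm tall. Origin at the centre of its underside.
- pastry_ring: Bystander, to be left alone: steel pastry ring, 72 mm across, 40 mm tall. Origin at the centre of its underside.
- pastry_brush: Bystander, to be left alone: pastry brush lying flat, about 0.2 m long. Origin on its underside.
- drying_tray: Bystander, to be left alone: open wooden tray 160 x 120 x 50 mm. Origin at the centre of its underside.
Not all that is in view belongs to the job. What is shaped like the pasta_box but pink is not meant.

How it is judged:
By the outcome, as a careful person would: the job done as asked, in the order asked, and still so for the second after the job is handed in, while the arm keeps its last pose, push and grip.
It also fails if it takes over 58 s, if anything falls off the work surface, if the arm or the gripper's body presses on something with over 40 N, if the wrist force passes 120 N, or if a joint passes its speed limit or range.

## Working session

There is one attempt and no reset: what is moved stays moved. The work goes in short steps, each a Python script; the robot and the scene stay as the last script left them, time stands still between calls to the robot, and variables do not carry over. Pictures are saved under pics/ and viewed, about 8 in all and at most 12, crops included, and the job is handed in when it is done.

```bash
mkdir -p pics
cat > h.py <<'E'
import numpy as np, cv2, pickle
from scipy.spatial.transform import Rotation as R
def rot(o):
    o=np.array(o,float)
    if o.shape==(3,3): return o
    if o.size==4: raise Exception("quat")
    return R.from_euler('xyz',o).as_matrix()
def K(c):
    f=210/np.tan(np.radians(c['fovy'])/2); return np.array([[f,0,c['cx']],[0,f,c['cy']],[0,0,1]])
D=lambda c: np.array([c['k1'],0,0,0.])
def ray(c,p):
    n=cv2.undistortPoints(np.array(p,float).reshape(-1,1,2),K(c),D(c)).reshape(-1,2)
    return np.c_[n,np.ones(len(n))]@rot(c['orientation']).T
def onplane(c,p,z):
    d=ray(c,p); e=np.array(c['eye'],float); return e+d*((z-e[2])/d[:,2])[:,None]
def proj(c,P):
    q=(np.array(P,float).reshape(-1,3)-np.array(c['eye']))@rot(c['orientation'])
    n=q[:,:2]/q[:,2:]; r2=(n**2).sum(1,keepdims=True); n=n*(1+c['k1']*r2)
    k=K(c); return n*k[0,0]+[c['cx'],c['cy']]
E
python3 - <<'E'
from bench import robot
import cv2,pickle
for n in ("scene","side","wrist"):
    c=robot.get_image(n); pickle.dump(c,open(f'pics/{n}0.pkl','wb')); cv2.imwrite(f'pics/{n}0.png',c['img'])
    print(n,{k:v for k,v in c.items() if k!='img'})
print(robot.current_t(),robot.current_eef_rot(),robot.current_contact_force())
E
```

```text
scene {'fovy': 42.34279069626906, 'cx': 276.7232043588913, 'cy': 212.02781932740083, 'k1': -0.15307261931297025, 'eye': array([1400.59409667,  641.75246244, 1220.3381817 ]), 'orientation': array([-2.33519788,  0.01178336,  2.15620674])}
side {'fovy': 54.75833590337484, 'cx': 276.8333929395283, 'cy': 210.6831138323327, 'k1': -0.035710493380937985, 'eye': array([-136.45915583, -683.83464282,  818.00054078]), 'orientation': array([-2.18637484, -0.00940279, -0.70383173])}
wrist {'fovy': 66.42880982637206, 'cx': 283.0099231976432, 'cy': 202.6913101052276, 'k1': -0.06063628402731864, 'eye': array([111.99397595, 543.839816  , 384.52383132]), 'orientation': array([2.85520964e+00, 4.02681814e-04, 1.22489845e+00])}
0.15 [-3.14022433e+00 -2.93849804e-04  2.79579844e+00] [-0.04427667 -0.33026194  0.649907  ]
```

View pics/scene0.png

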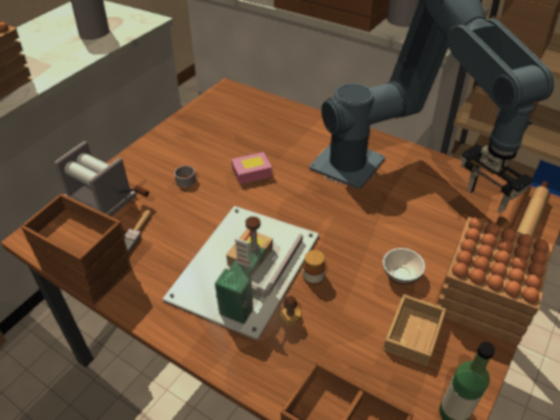

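View pics/side0.png

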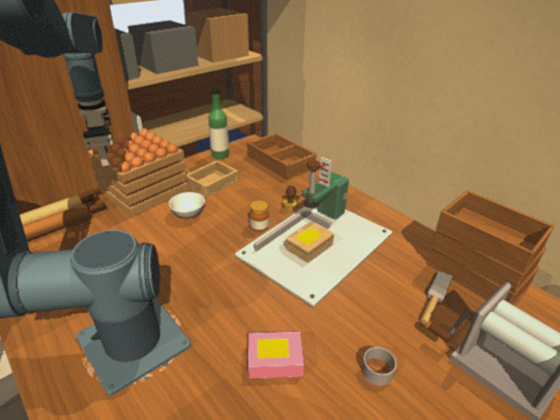

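The pink box (scene 252,168; side 275,353) is the decoy. The wooden box with the yellow label on the bed (side 310,240; scene 250,247) fits the description. I'll confirm it in an enlarged crop while measuring.

Run:
```python
from h import *
for n,roi in (("side",(225,140,400,305)),("scene",(160,200,330,335))):
    c=pickle.load(open(f'pics/{n}0.pkl','rb')); im=c['img']; hsv=cv2.cvtColor(im,cv2.COLOR_BGR2HSV)
    m=((hsv[...,1]<60)&(hsv[...,2]>130)).astype(np.uint8)
    z=np.zeros_like(m); x0,y0,x1,y1=roi; z[y0:y1,x0:x1]=m[y0:y1,x0:x1]
    z=cv2.morphologyEx(z,cv2.MORPH_OPEN,np.ones((3,3)))
    cs,_=cv2.findContours(z,0,2); b=max(cs,key=cv2.contourArea); h=cv2.convexHull(b)
    q=cv2.approxPolyDP(h,8,True).reshape(-1,2); P=onplane(c,q,12)
    print(n,cv2.contourArea(b)); print(np.c_[q,P.round(1)])
    print(np.linalg.norm(P-np.roll(P,-1,0),axis=1).round(1))
    y=((hsv[...,0]>22)&(hsv[...,0]<34)&(hsv[...,1]>170)&(hsv[...,2]>140)).astype(np.uint8)
    k,l,s,ce=cv2.connectedComponentsWithStats(y)
    print([(s[i].tolist(),ce[i].round(1).tolist(),onplane(c,ce[i],57)[0].round(1)) for i in range(1,k) if s[i,4]>20])
    cv2.imwrite(f'pics/{n}0c.png',cv2.resize(im[y0:y1,x0:x1],None,fx=4.4 if n=="side" else 3.3,fy=4.4 if n=="side" else 3.3,interpolation=cv2.INTER_CUBIC)[:600] if n!="side" else cv2.resize(im[y0:y1,x0:x1],None,fx=3.6,fy=3.6,interpolation=cv2.INTER_CUBIC))
```

```text
side 5909.0
[[ 391.   231.   818.1 -142.2   12. ]
 [ 315.   304.   411.1 -204.1   12. ]
 [ 236.   256.   362.5   79.6   12. ]
 [ 313.   208.   714.4  112.2   12. ]]
[411.7 287.9 353.4 274.8]
[([296, 228, 26, 17, 244], [308.5, 235.9], array([553.9, -28. ,  57. ])), ([258, 339, 31, 19, 540], [272.6, 348.0], array([ 219. , -261.8,   57. ]))]
scene 5641.5
[[ 317.   234.   372.3   92.3   12. ]
 [ 279.   299.   644.5  131.    12. ]
 [ 223.   323.   793.5   49.8   12. ]
 [ 164.   300.   823.9 -134.8   12. ]
 [ 233.   207.   415.6 -199.3   12. ]]
[275.  169.7 187.  413.4 294.8]
[([244, 158, 17, 9, 89], [252.2, 162.0], array([ 235.6, -248.4,   57. ]))]
```

View pics/side0c.png

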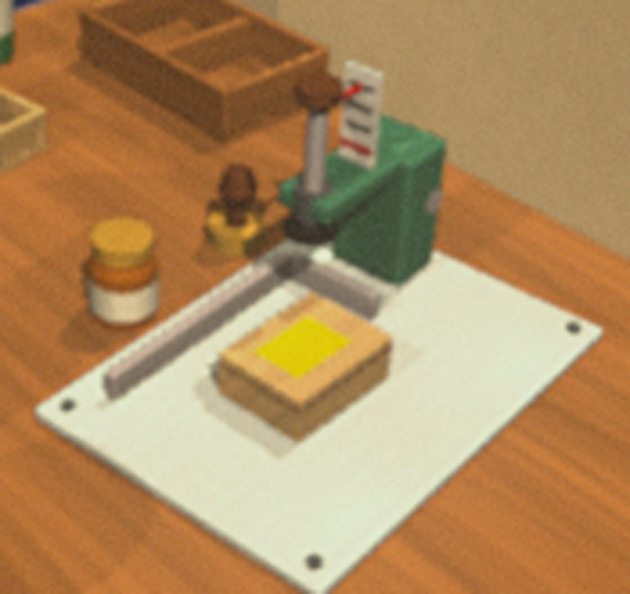

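Confirmed: the wooden box on the bed with the yellow label, between the fence (left) and the column. Press pose is about (628, 44) with yaw about 0.155. Next I'll take a wrist look from above.

Run:
```python
from h import *
from bench import robot
yaw=.155-np.pi
robot.move_linear([186.4,517.4,300])
robot.move_ptp([490,22,310],[np.pi,0,yaw])
robot.sleep(.3)
c=robot.get_image("wrist"); pickle.dump(c,open('pics/w1.pkl','wb')); cv2.imwrite('pics/w1.png',c['img'])
print(robot.current_tcp_pos(),robot.current_eef_rot(),robot.current_qpos(),robot.current_t(),c['eye'])
```

```text
[490.01143498  22.32876484 309.99660694] [ 3.14157968e+00  2.73521358e-05 -2.98598967e+00] [-1.82330546e-01  9.39672505e-02  1.44306615e+00  2.13233718e-05
  1.60453775e+00 -1.90872914e+00] 3.4833 [411.98746623  10.15124485 507.69655089]
```

View pics/w1.png

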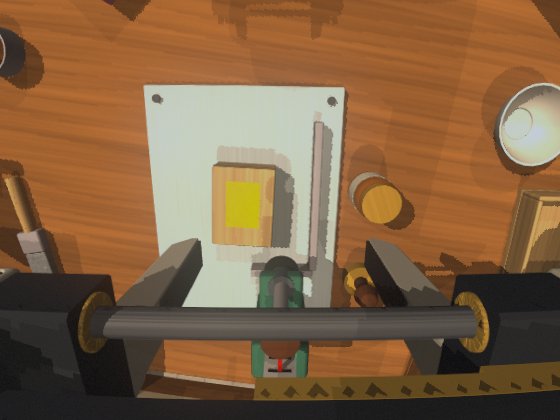

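The wrist view shows the bed's front edge (row ~87, columns 146–344), the fence (column ~316), the back stop (row ~268) and the box lid (columns 213–275, rows 163–247). I'll measure these.

```bash
cat >> h.py <<'E'
def lid(c,roi):
    hsv=cv2.cvtColor(c['img'],cv2.COLOR_BGR2HSV); x0,y0,x1,y1=roi
    m=((hsv[...,1]>75)&(hsv[...,2]>140)).astype(np.uint8); z=np.zeros_like(m); z[y0:y1,x0:x1]=m[y0:y1,x0:x1]
    z=cv2.morphologyEx(z,cv2.MORPH_OPEN,np.ones((5,5)))
    b=max(cv2.findContours(z,0,1)[0],key=cv2.contourArea).reshape(-1,2)
    P=onplane(c,b,57)[:,:2]; r=cv2.minAreaRect(P.astype(np.float32)); return b,P,r
E
python3 - <<'E'
from h import *
c=pickle.load(open('pics/w1.pkl','rb')); im=c['img']; hsv=cv2.cvtColor(im,cv2.COLOR_BGR2HSV); g=cv2.cvtColor(im,cv2.COLOR_BGR2GRAY)
m=(hsv[...,1]<75)&(hsv[...,2]>110)
def fit(pts,z):
    P=onplane(c,np.array(pts,float),z)[:,:2]; v=cv2.fitLine(P.astype(np.float32),cv2.DIST_HUBER,0,.01,.01).ravel(); return v
# bed edges
L=[];Rr=[];F=[]
for r in range(110,235,3):
    x=np.where(m[r,120:360])[0]; L.append((x[0]+120-.5,r)); Rr.append((x[-1]+120+.5,r))
for q in range(165,325,4): F.append((q,np.where(m[60:130,q])[0][0]+60-.5))
for n,p in (("left(y-210)",L),("right(y90)",Rr),("front",F)):
    v=fit(p,12); print(n,p[0],p[-1],v.round(3),"ang",np.arctan2(v[1],v[0]).round(4))
print('fence rows'); 
for r in (130,180,230): print(r,[tuple(int(t) for t in im[r,x]) for x in range(304,330,2)])
print('stop'); 
for q in (262,300): print(q,[(r,int(g[r,q])) for r in range(252,286,2)])
b,P,r=lid(c,(195,150,290,260)); print(r); print(cv2.boxPoints(r).round(1))
print(cv2.boundingRect(b))
y=((hsv[...,0]>22)&(hsv[...,0]<34)&(hsv[...,1]>200)).astype(np.uint8); y[:150]=0;y[260:]=0;y[:,:200]=0;y[:,290:]=0
yb=max(cv2.findContours(y,0,1)[0],key=cv2.contourArea); yr=cv2.minAreaRect(onplane(c,yb.reshape(-1,2),57)[:,:2].astype(np.float32)); print(yr)
E
```

```text
left(y-210) (np.float64(145.5), 110) (np.float64(156.5), 233) [ 9.90000e-01  1.38000e-01  5.19650e+02 -1.84546e+02] ang 0.1383
right(y90) (np.float64(343.5), 110) (np.float64(335.5), 233) [9.90000e-01 1.41000e-01 4.87772e+02 1.12963e+02] ang 0.1415
front (165, np.float64(84.5)) (321, np.float64(86.5)) [ 1.39000e-01 -9.90000e-01  3.86984e+02 -4.69820e+01] ang -1.4311
fence rows
130 [(191, 206, 197), (192, 206, 196), (194, 207, 198), (195, 207, 197), (181, 197, 192), (95, 104, 113), (147, 161, 181), (146, 160, 180), (145, 159, 178), (128, 141, 157), (123, 137, 144), (123, 138, 144), (123, 138, 144)]
180 [(186, 205, 197), (186, 206, 197), (186, 205, 196), (175, 198, 197), (88, 96, 107), (147, 163, 184), (147, 162, 182), (142, 158, 179), (116, 129, 143), (121, 135, 141), (119, 134, 140), (117, 132, 139), (117, 132, 138)]
230 [(188, 205, 195), (186, 204, 195), (154, 175, 175), (98, 109, 121), (145, 159, 180), (144, 158, 180), (143, 158, 180), (105, 118, 127), (105, 118, 125), (105, 118, 125), (106, 119, 124), (105, 119, 125), (175, 197, 197)]
stop
262 [(252, 181), (254, 164), (256, 163), (258, 164), (260, 163), (262, 130), (264, 97), (266, 98), (268, 100), (270, 99), (272, 75), (274, 79), (276, 92), (278, 103), (280, 105), (282, 103), (284, 103)]
300 [(252, 200), (254, 179), (256, 177), (258, 177), (260, 178), (262, 177), (264, 96), (266, 96), (268, 72), (270, 74), (272, 58), (274, 61), (276, 70), (278, 89), (280, 91), (282, 89), (284, 88)]
((560.2459716796875, -27.105960845947266), (120.16386413574219, 89.27101135253906), 5.305277347564697)
[[496.3  11.8]
 [504.5 -77.1]
 [624.2 -66. ]
 [615.9  22.9]]
(212, 166, 63, 81)
((556.1307373046875, -27.38568687438965), (68.19055938720703, 48.049407958984375), 6.010499477386475)
```

```bash
cat >> h.py <<'E'
O=np.array([626.9,42.2]); YAW=.14
def W(x,y,z): 
    s,k=np.sin(YAW),np.cos(YAW); return [O[0]+k*x-s*y,O[1]+s*x+k*y,z]
def inP(p):
    s,k=np.sin(YAW),np.cos(YAW); d=np.array(p)[...,:2]-O; return np.stack([k*d[...,0]+s*d[...,1],-s*d[...,0]+k*d[...,1]],-1)
ORI=[np.pi,0,YAW-np.pi]
E
python3 - <<'E'
from h import *
from bench import robot
c=pickle.load(open('pics/w1.pkl','rb'))
print(proj(c,[W(35,20,12),W(35,20,40),W(-90,45,12),W(-90,45,40)]).round(1))
robot.move_gripper(0)
robot.move_ptp(W(-78,-150,180),ORI)
robot.move_linear(W(-78,-150,27))
f0=robot.current_contact_force()
h=robot.move_linear(W(-78,-55,27),speed=45,f_stop=8)
print(h,inP(robot.current_tcp_pos()).round(1),f0,robot.current_contact_force(),robot.current_t())
robot.move_linear(W(-78,-95,27))
robot.move_linear(W(-78,-95,180),speed=200)
robot.move_linear(W(-175,-20,230),speed=200)
c=robot.get_image("wrist"); pickle.dump(c,open('pics/w2.pkl','wb')); cv2.imwrite('pics/w2.png',c['img'])
print(robot.current_t())
E
```

```text
[[293.2 262.3]
 [293.7 270.2]
 [310.8 191.6]
 [312.3 196.2]]
False [-78.  -55.2] [-0.31771393 -0.06389604  0.44510798] [ 0.30493368 -0.16972132  0.53723302] 9.2
11.3917
```

View pics/w2.png

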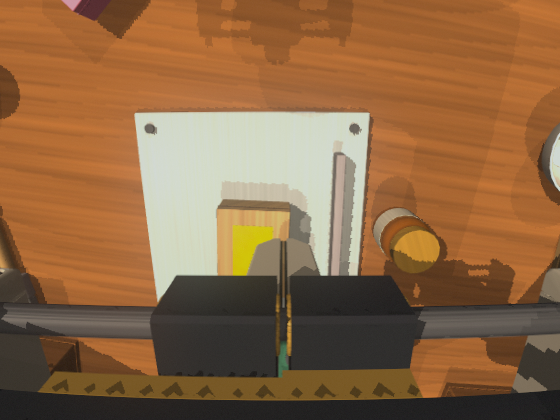

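Run:
```python
from h import *
c=pickle.load(open('pics/w2.pkl','rb'))
p=[(218.5,207.5),(290,208.5)]
for z in (57,): 
    P=inP(onplane(c,p,z)); print(P.round(1), np.arctan2(P[1,1]-P[0,1],P[1,0]-P[0,0]))
b,Q,r=lid(c,(205,195,300,275)); 
hsv=cv2.cvtColor(c['img'],cv2.COLOR_BGR2HSV)
L=[]; Rr=[]
for row in range(212,236,3):
    x=b[b[:,1]==row,0]; L.append((x.min()-.5,row)); Rr.append((x.max()+.5,row))
print(inP(onplane(c,L,57)).round(1)); print(inP(onplane(c,Rr,57)).round(1)); print(c['eye'],robot.current_tcp_pos() if 0 else '')
c=pickle.load(open('pics/w1.pkl','rb')); b,Q,r=lid(c,(195,150,290,260)); print(inP(cv2.boxPoints(r)).round(1))
```

```text
[[-138.3  -98.3]
 [-137.   -11.7]] 1.555954349928508
[[-132.5 -101.1]
 [-128.7 -101.3]
 [-124.8 -101.5]
 [-120.9 -101.8]
 [-117.  -102. ]
 [-113.  -102.2]
 [-109.1 -102.5]
 [-105.1 -102.7]]
[[-132.5  -12.2]
 [-128.7  -12.2]
 [-124.8  -12.2]
 [-120.9  -12.2]
 [-117.   -13.4]
 [-113.1  -13.4]
 [-109.1  -13.3]
 [-105.2  -13.3]]
[378.65380225 -13.35427225 427.17471669] 
[[-133.6  -11.9]
 [-137.8 -101.1]
 [ -17.8 -106.8]
 [ -13.5  -17.6]]
```

Run:
```python
from h import *
from bench import robot
c=pickle.load(open('pics/w2.pkl','rb')); t=robot.current_tcp_pos(); print(t,robot.current_eef_rot(),proj(c,t),robot.current_gripper_width(),robot.current_t(),W(-175,-20,230))
s=robot.get_image("side"); pickle.dump(s,open('pics/s2.pkl','wb')); print(proj(s,t), proj(s,W(-75,-59,57)))
cv2.imwrite('pics/s2.png',cv2.resize(s['img'][100:310,210:410],None,fx=2.8,fy=2.8,interpolation=cv2.INTER_CUBIC))
```

```text
[456.90193615  -2.45916866 229.26341891] [ 3.14145710e+00 -7.23425084e-04 -3.00194605e+00] [[282.61557108 232.52104784]] 0.008607133237088322 11.3917 [np.float64(456.40306295567325), np.float64(-2.024364986994126), 230]
[[279.0441868  195.27698238]] [[309.8587915  234.73424488]]
```

View pics/s2.png

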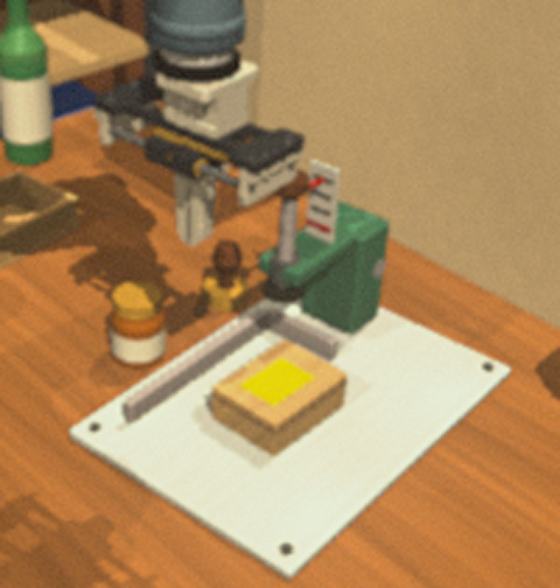

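The box hasn't moved. In the side view the fingertips (crop 193,242) sit about 25 mm higher than the reported TCP (crop 193,266). I'll touch the bare bed to find the true tip height.

Run:
```python
from h import *
from bench import robot
robot.move_linear(W(-190,-130,60),speed=250)
h=robot.move_linear(W(-190,-130,-30),speed=45,f_stop=5)
t=robot.current_tcp_pos()
print(h,t,robot.current_contact_force(),robot.current_t())
s=robot.get_image("side"); pickle.dump(s,open('pics/s3.pkl','wb'))
print(proj(s,t))
robot.move_linear(W(-190,-130,60),speed=250)
cv2.imwrite('pics/s3.png',cv2.resize(s['img'][130:310,210:410],None,fx=3,fy=3,interpolation=cv2.INTER_CUBIC))
```

```text
True [ 456.79261424 -112.99196899  -18.83852964] [-1.66458881  0.50082194  7.48929992] 13.9583
[[303.18328273 284.77586056]]
```

View pics/s3.png

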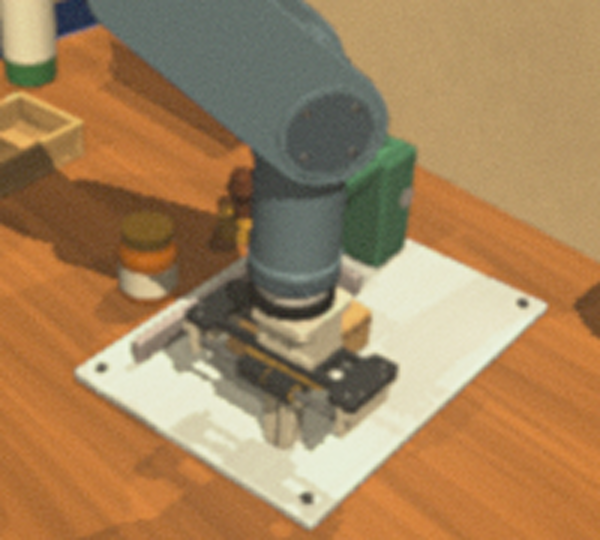

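The bed (z = 12) was touched at reported z = -18.8, so the real fingertip is 31 mm above the reported TCP. That fits the side view, and it explains the push passing just over the lid. Redoing it with this correction.

```bash
cat >> h.py <<'E'
DZ=-30.8
def T(x,y,z): return W(x,y,z+DZ)   # z = real tip height
E
python3 - <<'E'
from h import *
from bench import robot
robot.move_linear(T(-130,-150,85),speed=250)
robot.move_linear(T(-78,-150,32),ori=ORI,speed=200)
h=robot.move_linear(T(-78,-52,32),speed=45,f_stop=8)
print(h,inP(robot.current_tcp_pos()).round(1),robot.current_contact_force(),robot.current_t())
robot.move_linear(T(-78,-90,32))
robot.move_linear(T(-120,-100,90),speed=250)
robot.move_linear(T(-215,0,190),speed=250)
c=robot.get_image("wrist"); pickle.dump(c,open('pics/w4.pkl','wb')); cv2.imwrite('pics/w4.png',c['img'])
print(robot.current_t())
E
```

```text
True [-78.  -61.8] [ 0.25857368 -2.91806335  1.94132147] 17.15
18.8167
```

View pics/w4.png

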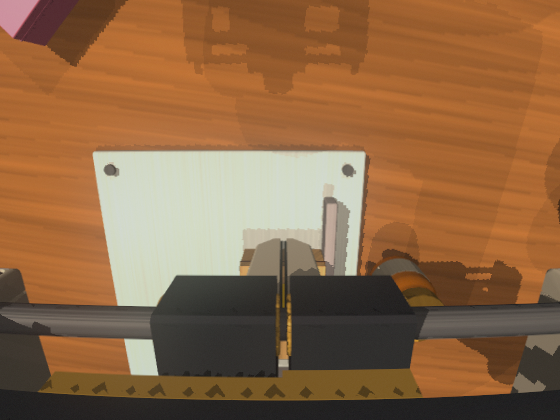

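The side push stopped at y = -61.8, where I expected fence contact, and the box (front edge cols 241–322) is now beside the fence. Next come the back-stop push and a second nudge of each.

Run:
```python
from h import *
from bench import robot
def st(n,h): print(n,h,inP(robot.current_tcp_pos()).round(1),robot.current_contact_force().round(1),robot.current_t())
robot.move_linear(T(-180,3,30),speed=200)
st('front',robot.move_linear(T(-80,3,30),speed=45,f_stop=9))
robot.move_linear(T(-110,3,30))
robot.move_linear(T(-120,-50,85),speed=200)
robot.move_linear(T(-110,-95,60),speed=200)
robot.move_linear(T(-72,-95,32),speed=200)
st('side',robot.move_linear(T(-72,-52,32),speed=45,f_stop=8))
robot.move_linear(T(-72,-85,32))
robot.move_linear(T(-125,-85,60),speed=200)
robot.move_linear(T(-125,0,30),speed=200)
st('front',robot.move_linear(T(-80,0,30),speed=45,f_stop=9))
robot.move_linear(T(-125,0,30))
robot.move_linear(T(-150,-20,290),speed=250)
for n in('wrist','side'):
    c=robot.get_image(n); pickle.dump(c,open(f'pics/{n}5.pkl','wb')); cv2.imwrite(f'pics/{n}5.png',c['img'])
print(robot.current_t())
```

```text
front True [-95.1   3.2] [-0.4  0.2 -1.1] 21.475
side True [-72.1 -61.8] [-0.3 -2.4  1.6] 23.7833
front True [-95.3  -0.1] [0.1 0.4 0.3] 25.8333
27.475
```

View pics/wrist5.png

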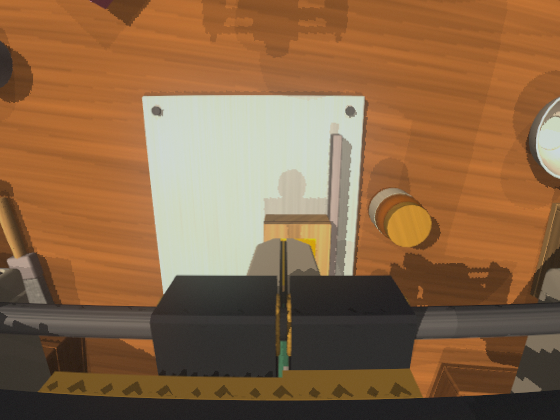

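Run:
```python
from h import *
c=pickle.load(open('pics/wrist5.pkl','rb'))
print('expected',proj(c,[W(-85,-45,57),W(-85,45,57),W(-85,45,12),W(-85,-45,12)]).round(1).tolist())
im=c['img'];hsv=cv2.cvtColor(im,cv2.COLOR_BGR2HSV)
m=(hsv[...,1]>75)&(hsv[...,2]>140)
F=[(q,np.where(m[212:240,q])[0][0]+212-.5) for q in range(268,328,4)]
P=inP(onplane(c,F,57)); v=np.polyfit(P[:,1],P[:,0],1); print(F[0],F[-1],P[:,0].round(1),'slope',v)
L=[(np.where(m[r,255:275])[0][0]+255-.5,r) for r in range(226,240,3)]; print(inP(onplane(c,L,57)).round(1).tolist())
s=pickle.load(open('pics/side5.pkl','rb'))
print(proj(s,[W(-85,-45,57),W(35,-45,57),W(35,45,57),W(-85,45,57),W(0,0,252)]).round(1).tolist())
cv2.imwrite('pics/s5.png',cv2.resize(s['img'][150:290,230:400],None,fx=4.2,fy=4.2,interpolation=cv2.INTER_CUBIC))
```

```text
expected [[263.6, 223.9], [331.7, 224.0], [327.2, 213.6], [265.4, 213.5]]
(268, np.float64(223.5)) (324, np.float64(213.5)) [-85.6 -85.6 -85.6 -85.6 -85.6 -85.6 -85.6 -85.6 -99.5 -85.6 -85.6 -85.6
 -99.5 -99.5 -99.5] slope [ -0.1789175  -89.72037022]
[[-82.1, -45.2], [-77.8, -45.2], [-73.6, -45.3], [-69.3, -45.4], [-65.0, -45.4]]
[[304.1, 234.3], [327.6, 216.9], [305.4, 206.1], [281.6, 222.2], [313.4, 162.1]]
```

View pics/s5.png

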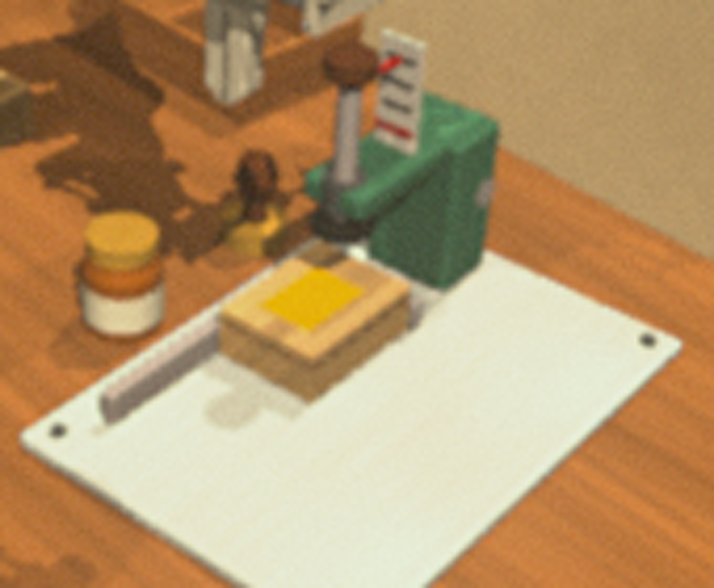

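The box is home within about 0.5 mm: lid front at x = -85.6, side at y = -45.3, no turn seen, and the side view agrees. Now the knob.

Run:
```python
from h import *
from bench import robot
robot.move_linear(T(-20,0,295),speed=200)
robot.move_linear(T(0,0,264),ori=ORI,speed=120)
robot.sleep(.2); f0=robot.current_contact_force()
h=robot.move_linear(T(0,0,246),speed=20,f_stop=2.5)
t0=robot.current_tcp_pos(); z0=t0[2]
print(h,z0-DZ,inP(t0).round(2),f0.round(1),robot.current_contact_force().round(1),robot.current_t())
if h and abs(z0-DZ-252)<4:
    for z in (236,222,212,202,198,195,193.5):
        robot.move_linear(T(0,0,z),speed=40)
        robot.sleep(.1)
        print(z,(robot.current_tcp_pos()[2]-DZ).round(2),(robot.current_contact_force()-f0).round(1))
s=robot.get_image("side"); pickle.dump(s,open('pics/side6.pkl','wb'))
cv2.imwrite('pics/s6.png',cv2.resize(s['img'][130:260,250:380],None,fx=4.6,fy=4.6,interpolation=cv2.INTER_CUBIC))
print(robot.current_t())
```

```text
True 251.139562843365 [-0.06  0.02] [0.4 0.  0.4] [-0.6  0.3  5.3] 29.5833
236 236.31 [-0.9  0.3  2.9]
222 222.79 [-3.   0.4  6.5]
212 212.77 [-3.4  0.7  6.4]
202 203.14 [-3.6 -0.3  9.1]
198 199.34 [-3.8  0.3 10.1]
195 196.48 [-4.  -0.1 10.8]
193.5 195.18 [-4.7  0.1 11.5]
32.9
```

View pics/s6.png

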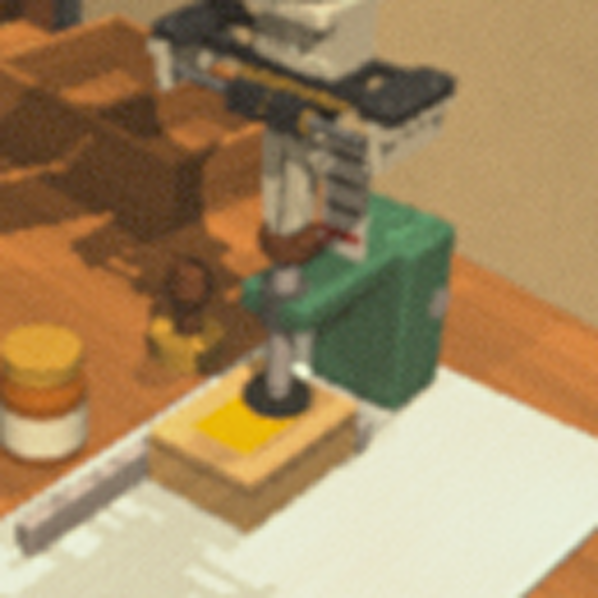

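The pad is on the lid and the pointer (crop 330,235) is almost at the red mark (345,238). The arm droops about 1.7 mm under load, so I'll creep in 0.6 mm steps while watching the force.

Run:
```python
from h import *
from bench import robot
f0=np.array([.4,0,.4]); cmd=193.5
for i in range(9):
    z=robot.current_tcp_pos()[2]-DZ
    fs=[]
    for _ in range(4): robot.sleep(.03); fs.append(robot.current_contact_force()-f0)
    f=np.mean(fs,0); print(round(cmd,2),z.round(2),f.round(1))
    if z<=191.95: break
    cmd-=.6; robot.move_linear(T(0,0,cmd),speed=20)
s=robot.get_image("side"); pickle.dump(s,open('pics/side7.pkl','wb'))
cv2.imwrite('pics/s7.png',cv2.resize(s['img'][150:250,270:370],None,fx=6,fy=6,interpolation=cv2.INTER_CUBIC))
print(robot.current_t())
```

```text
193.5 195.17 [-4.9  0.4 10.9]
192.9 194.67 [-4.9  0.3 11.3]
192.3 194.17 [-4.8  0.3 12. ]
191.7 193.67 [-5.1  0.1 12.7]
191.1 193.17 [-5.5  0.9 12.6]
190.5 192.68 [-5.9  0.2 13.2]
189.9 192.16 [-5.8  0.2 14. ]
189.3 191.68 [-6.1  0.1 14.1]
35.7667
```

View pics/s7.png

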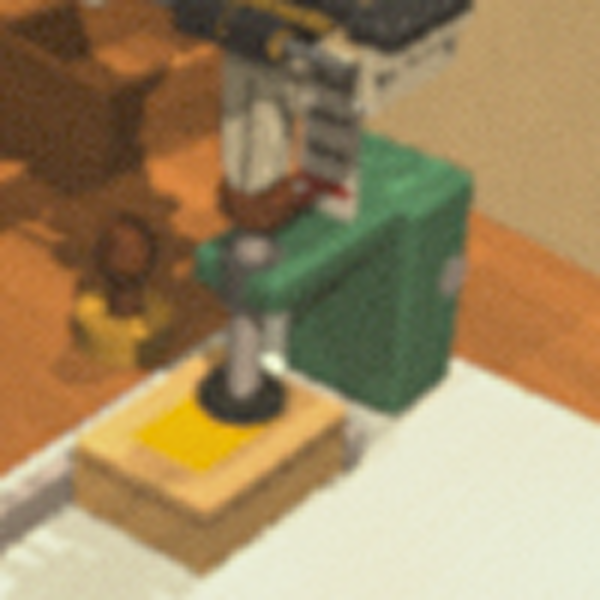

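Run:
```python
from h import *
from bench import robot
f0=np.array([.4,0,.4]); 
for cmd in (189.3,189.0,188.7):
    robot.move_linear(T(0,0,cmd),speed=20); robot.sleep(.1)
    fs=[]
    for _ in range(8): robot.sleep(.03); fs.append(robot.current_contact_force()-f0)
    print(cmd,(robot.current_tcp_pos()[2]-DZ).round(2),np.mean(fs,0).round(2))
s=robot.get_image("side"); pickle.dump(s,open('pics/side8.pkl','wb'))
# vertical shift of red pointer/knob between rest and now
a=pickle.load(open('pics/side5.pkl','rb'))
for n,c in(('rest',a),('now',s)):
    hsv=cv2.cvtColor(c['img'],cv2.COLOR_BGR2HSV); m=(((hsv[...,0]<6)|(hsv[...,0]>172))&(hsv[...,1]>150)&(hsv[...,2]>90)).astype(np.uint8); m[:150]=0;m[200:]=0;m[:,:305]=0;m[:,340:]=0
    k,l,st,ce=cv2.connectedComponentsWithStats(m); print(n,[(st[i].tolist(),ce[i].round(1).tolist()) for i in range(1,k) if st[i,4]>2])
print(proj(s,[W(20,0,241),W(20,0,181),W(62,0,240),W(62,0,180)]).round(1).tolist(),robot.current_t())
# lid check
print('pred lid front corner',proj(s,W(-85,-45,57)).round(1))
```

```text
189.3 191.73 [-6.25  0.42 14.43]
189.0 191.48 [-6.27  0.18 14.62]
188.7 191.23 [-6.18  0.53 15.23]
rest [([320, 164, 5, 3, 9], [322.0, 165.0])]
now []
[[317.3, 163.0], [316.0, 180.4], [325.6, 158.4], [324.1, 175.5]] 37.6667
pred lid front corner [[304.1 234.3]]
```

Run:
```python
from h import *
from bench import robot
a=pickle.load(open('pics/side5.pkl','rb'))['img'].astype(np.float32); b=pickle.load(open('pics/side8.pkl','rb'))['img'].astype(np.float32)
for n,(x0,y0,x1,y1) in {'boxfront':(278,215,330,248),'jar':(246,198,272,234),'bowl':(165,188,210,220)}.items():
    g=[cv2.cvtColor(i[y0:y1,x0:x1].astype(np.uint8),cv2.COLOR_BGR2GRAY).astype(np.float32) for i in(a,b)]
    print(n,cv2.phaseCorrelate(g[0],g[1],cv2.createHanningWindow(g[0].shape[::-1],cv2.CV_32F)))
robot.sleep(1)
print(robot.current_tcp_pos()[2]-DZ,robot.current_contact_force(),robot.current_t())
robot.hand_in()
```

```text
boxfront ((-0.20132977046943878, -0.03792798579102197), 0.7509551401491519)
jar ((0.431975129944302, 0.045305964514987807), 0.9716876769752659)
bowl ((0.6072207997361403, -0.03317678967184534), 0.9030466847949558)
191.24617316087406 [-6.5005679   0.4281914  15.06014771] 38.6667
the job is handed in; nothing more can be done
```

The box is home against both stops, the knob is held at the third notch, and I handed the job in at about 38.7 s. I got no verdict.

- **Fingertip height:** My first side push passed just over the box without moving it. A touch on the bare bed showed the real fingertip about 31 mm above the reported TCP. I corrected for that in everything after.
- **Box:** I pushed it against the fence, then the back stop, and nudged each again; the arm stopped in the same place both times. The wrist picture then put its edges within about 0.6 mm of home, with no turn seen. That edge fit was partly spoiled by bad edge pixels on the right-hand end, which I judged by eye. The side view agreed.
- **Knob:** It was held for 1 s before hand-in, steady, with about 15 N on it. The position readings disagree slightly: 60.8 mm of travel from the bed touch, but about 60 mm from where I first felt the knob. Force reached 14 N, the figure for the third notch, about 0.9 mm above the final position, so the knob may sit slightly past the exact notch. It is well short of the hard stop at 76 mm. The last picture, taken 0.5 mm earlier, showed the pointer at the red mark and the pad on the lid.
- **Checks that fell short:** I could not isolate the red pointer by colour in the final picture. Comparing side pictures from before and after pressing showed shifts of only 0.2 px at the box, 0.4 px at the jar and 0.6 px at the bowl, which I take as noise or changing shadows. I did not check the other bystanders again at the end.

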